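Clamp a returned control unit and hold its recessed reset button

ROBOT

A 7-joint arm with a two-finger parallel gripper is mounted at the origin on the work surface. World frame = base frame: x ahead of the robot, y to its left, z up, the work surface at z = 0. Lengths are in m, angles in rad, forces in N, time in s.
With the tool pointing down it reaches from about 0.425 to 0.875 m from the base axis. Payload 4.7 kg.
Tool frame: the origin (TCP) lies where the fingers leave the gripper's body, on its centre line; the fingertips stand 70 mm ahead of it and the grasp point (between the pads) lies 51 mm ahead of it; z points along the fingers, y is the line along which they close (so a half turn about z gives the same grasp; the last joint's range is limited). The gripper opens to 87 mm and grips with 3 to 60 N. Pads are 19 mm wide; open, the fingers measure 117 mm over their backs; the gripper's body (75 mm by 190 mm) begins 51 mm behind the grasp point.
Start: joints at [-1.32, 0.321, -0.07, 1.45, 0.023, 1.371, -0.057], TCP at [0.153, 0.632, 0.292] pointing down, gripper open.
Joint ranges: [-2.86, 2.86], [-0.3, 2.09], [-1.38, 1.24], [0.06, 2.45], [-1.56, 4.7], [0.09, 2.05], [-2.69, 2.69]. Speed limits (rad/s): [2.57, 2.57, 3.14, 3.14, 3.14, 3.14, 3.14].

INTERFACE

Orientations are given as a rotation vector (axis times angle).
In Python, from bench import ctrl gives the robot as it stands.
- The arm moves only by the tool play_rows, never from a script. Its argument "increments" is a list that holds one entry, the list of rows, each a list of 7 numbers: the shift along the tool's x, y, z as a fraction of full scale, then the turn, a rotation vector about the tool's x, y, z as a fraction of full scale, then the gripper command: -1 is shut, 1 is fully open, values between are in proportion. A call has 1 to 8 rows; each row is the pose to reach, as a shift and turn from the pose commanded when the call began, along the tool's axes at that moment; what a row does not reach only later rows make up. Full scale, the value 1, is 0.1 m for a shift and 90 degrees for a turn. A row lasts 1/10 s, in which the tool goes at most 50 mm and 8.59 degrees, less where a joint would pass 70% of its speed; a pose out of reach is approached as far as the arm can. A call with a number of a shift or a turn outside -1 to 1 is refused whole. A call with a gripper value outside its range is refused whole. The fingers move at their own pace and stop on an object; "squeeze" is the grip in N (left out, the last holds). Time passes only in rows, so rows that repeat a pose let the fingers close. It gives the time, the measured TCP pose, the force, the opening and the grip force at its end, in the units of the state.
- ctrl.get_state(): the state, without advancing time (a new reading comes with each control period).
- ctrl.get_image(name): name is "scene" or "top"; returns the picture (384x512x3 uint8, red, green, blue); there is no depth.
- ctrl.get_calibration(name): a dict with "vertical_fov" (degrees; the focal length in pixels is half the picture's height over the tangent of half this angle, whatever the lens; pixels are square), "cx", "cy" (the principal point, pixels), "R" (3x3) and "t" (3): a world point X has camera coordinates R X + t. Camera axes: x right, y down, z forward; pixel columns grow to the right and rows downward; lengths in m; the calibration is good to about 2 mm. A picture is of the moment at which its call begins. get_calibration takes no time and is no camera call.
- ctrl.close_job(): hands the job in; it is judged then, once.
The state is a dict: "time": time; "joint_positions": joint angles; "qd": joint speeds; "joint_torque": joint torques, N m; "position": TCP position; "tool_rot": TCP orientation; "ft_force": force on the tool from outside, world axes, zero at the start; "torque": the same for the moment, N m; "grip_width": opening from 0.0 (shut) to 1.0 (fully open); "grip_force": force on a finger pad.
Only numpy, scipy, OpenCV 4.12 (cv2) and the standard library are available. Lean on these libraries where they do the work, as an engineer would, in place of code of your own. Each camera call takes 0.05 s, during which the arm holds its last target. There are 200 camera calls.

TASK

Reset the returned control unit in the check nest. First swing the toggle clamp's arm over until its foot presses on the unit and stays shut by itself; then take the thin-tipped reset stylus from the tool rack, reach its tip down through the hole in the unit's top and push the recessed button right down. Finish while still gripping the stylus and holding the button down, with the clamp still shut; leave the other tools and the things on the bench where they are.

Things in the scene. Friction and masses are not known exactly. Their poses are not given: they have to be found in the camera images.
- clamp (a joint): Toggle clamp arm on the nest (steel, 0.45 kg), angle in rad. 0: shut, arm level, rubber foot on the unit; 1.57 upright; 2.0 open stop. Starts laid back past upright. Friction holds it where it is left between about 1.3 and 1.9; moving it takes up to about 4 N at the grip; once over centre, below about 1.2, it sinks shut by its own weight and stays, the foot pressing with some 3 to 5 N.
- clamp_grip (a point): Middle of the clamp's cross handle: a rubber-sleeved round bar 12 mm thick, sleeve 40 mm long, parallel to the hinge, standing out sideways (nest +x) from the arm's end. The arm, 14 mm thick, has its near face 28 mm from here. Circles the hinge at 125 mm. Shut, it lies at nest (0.060, -0.055, 0.090), 33 mm higher than the unit's top, beyond its -y side.
- clamp_pivot (a point): Point on the clamp's hinge axis, between two steel cheeks, 90 mm above the bench; its axes are the nest's. The hinge axis is the nest's x axis. At clamp angle q the grip is at pivot + (0.035, -0.125 cos q, 0.125 sin q) in nest axes.
- nest: Fixed check nest: an aluminium base plate 150 x 200 x 12 mm with low locating rails (top 26 mm above the bench) around the unit, and the clamp standing on its +y end. Origin on the bench under the centre of the unit; x across (parallel to the hinge), y from the unit towards the clamp's hinge, z up. Its place and yaw change.
- module: Control unit, a loose grey plastic box 100 x 80 x 45 mm, 0.4 kg, lying in the nest with 1 mm play; origin at the centre of its underside, 12 mm above the bench; axes as the nest's. Flat top with four small corner screws and one small paper label; the only hole is the aperture.
- aperture (a point): Centre of the mouth of the round hole in the unit's top, 57 mm above the bench: 13 mm in diameter, a little chamfered, 22 mm deep, straight down, at (-0.028, -0.012, 0.045) in the unit's frame. The white button lies in it, its top 12 mm below the mouth when released and 18 mm when fully down.
- reset_button (a joint): Travel of the recessed button in m: 0 released, 0.006 fully down. Spring: about 2 N to start, 5 N fully down. Round, 9.6 mm across.
- rack: Fixed grey tool rack 60 (x) x 160 (y) x 62 mm; origin on the bench under its centre. Three holes of 15 mm in its top plate (8 mm thick), in a row along its y axis at -50, 0 and +50 mm; one upright tool in each, in changing order. Open below, so that the shanks show from the front. Its place and yaw change; nest and rack may change sides.
- stylus_grip (a point): Reset stylus, 60 g, 114 mm long, upright in the rack, tip down. This point: on its axis (z, up), middle of its slim plain aluminium handle (round, 14 mm thick, 60 mm long), 96 mm above the bench at the start. Below the handle: flange 22 mm across, 4 mm thick, sitting on the rack; boss 13.5 mm across, 6 mm long; tip shank 5 mm thick, 44 mm long. The other tools' shanks are thicker.
- stylus_tip (a point): Lower end of the stylus tip, on the axis 84 mm below stylus_grip; 12 mm above the bench at the start. Lift by 55 mm or more to clear the rack.
- marker: Bystander in the rack: fat black marker, body 19 mm thick and 75 mm long above the same flange, 13.5 mm shank, too thick for the aperture. Origin at the lower end.
- punch: Bystander in the rack: punch with a bulging wooden handle up to 30 mm thick and 50 mm tall, 13.5 mm shank. Origin at the lower end.
- tape_roll: Bystander: tape core, a flat ring 90 mm across, 40 mm tall. Origin under its centre.
- carton: Bystander: white carton 100 x 70 x 60 mm. Origin under its centre.
- coupling: Bystander: steel pipe coupling, standing, 48 mm across, 50 mm tall. Origin under its centre.
- oil_can: Bystander: white can 56 mm across, 120 mm tall. Origin under its centre.

How it is judged:
By the outcome, as a careful person would: the job done as asked, in the order asked, and still so for the second after the job is handed in, while the arm keeps its last pose, push and grip.
It also fails if it takes over 58 s, if anything falls off the work surface, if the arm or the gripper's body presses on something with over 40 N, if the wrist force passes 120 N, or if a joint passes its speed limit or range.

## Working session

There is one attempt and no reset: what is moved stays moved. The work goes in short steps, Python scripts to look and compute and a tool call to move; the robot and the scene stay as the last step left them, time stands still between calls to the robot, and variables do not carry over. Pictures are saved under pics/ and viewed, at most 10 in all, crops included, and the job is handed in when it is done.

Besides the shell and the picture viewer there is one more tool, called after "Call:" by a JSON object that holds its "op" and its "data". play_rows: Moves the arm, as the interface text tells. Shift numbers are shares of 0.1 m and turn numbers shares of 90 degrees, none past 1 either way. Its arguments: {"type":"object","properties":{"increments":{"type":"array"},"squeeze":{"type":"number"}},"required":["increments"]}

```bash
mkdir -p pics; cat > h.py <<'E'
import numpy as np, cv2
from bench import ctrl
from scipy.spatial.transform import Rotation as Ro
def cal(n):
    c=ctrl.get_calibration(n); return c, 192/np.tan(np.radians(c['vertical_fov'])/2), np.array(c['R']), np.array(c['t'])
def ray(n,u,v):
    c,f,R,t=cal(n); d=R.T@np.array([(u-c['cx'])/f,(v-c['cy'])/f,1]); return -R.T@t, d/np.linalg.norm(d)
def onz(n,u,v,z):
    o,d=ray(n,u,v); return o+d*(z-o[2])/d[2]
def proj(n,X):
    c,f,R,t=cal(n); p=R@np.array(X)+t; return np.array([c['cx'],c['cy']])+f*p[:2]/p[2]
def two(u1,u2):
    (o1,d1),(o2,d2)=ray('scene',*u1),ray('top',*u2)
    s=np.linalg.lstsq(np.c_[d1,-d2],o2-o1,rcond=None)[0]
    a,b=o1+s[0]*d1,o2+s[1]*d2; return (a+b)/2,np.linalg.norm(a-b)
def snap(n,f):
    im=ctrl.get_image(n); cv2.imwrite('pics/%s.png'%f,im[:,:,::-1]); return im
E
python3 - <<'E'
from h import *
for n in('scene','top'):
    snap(n,n+'0'); c=ctrl.get_calibration(n); print(n,c['vertical_fov'],c['cx'],c['cy'],c.keys(),-np.array(c['R']).T@c['t'])
a,b=[cv2.imread('pics/%s0.png'%n) for n in('scene','top')]
print(ctrl.get_state())
E
```

```text
scene 51.32392054826258 254.3702068495364 194.45540088176173 dict_keys(['vertical_fov', 'cx', 'cy', 'R', 't']) [ 1.30068061 -0.62555149  0.76094231]
top 46.28657538692246 261.08784841678926 185.95122648571885 dict_keys(['vertical_fov', 'cx', 'cy', 'R', 't']) [ 0.39537546 -0.11876178  1.29265565]
{'time': 0.1, 'joint_positions': array([-1.31988192,  0.32177165, -0.07007776,  1.45155578,  0.02258404,
        1.3708303 , -0.05688748]), 'qd': array([-0.00079128, -0.00165497,  0.00024479, -0.00448965,  0.00060054,
        0.00232382, -0.0004624 ]), 'joint_torque': array([-2.72218513e-04, -4.92572987e+01, -4.05996284e-01, -3.13397849e+01,
       -6.42889948e-02,  3.95780581e-02,  1.10680453e-04]), 'position': array([0.15244511, 0.63147367, 0.29125455]), 'tool_rot': array([-3.71055406e-01, -3.11947180e+00,  2.78615072e-03]), 'ft_force': array([-0.77047758,  0.24461499,  0.29117288]), 'torque': array([-0.00355619, -0.04206395,  0.02588901]), 'grip_force': 0.0, 'grip_width': 0.9999625665921815}
```

View pics/scene0.png

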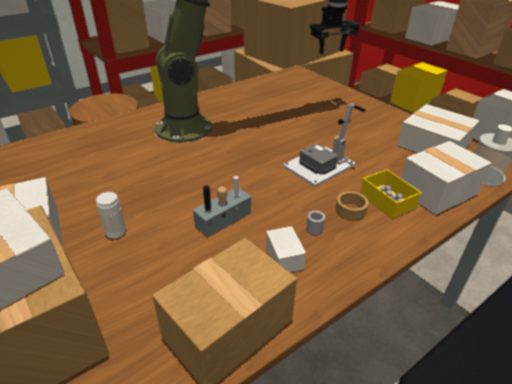

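View pics/top0.png

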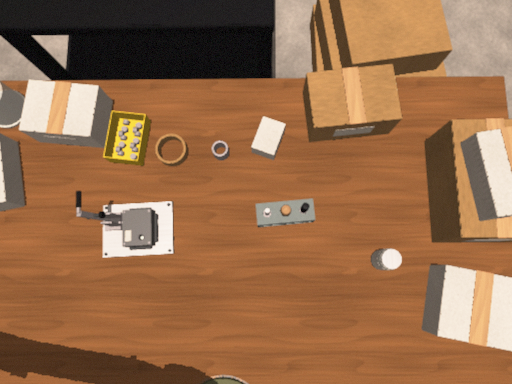

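The scene view shows the rack at about (222,210), with the marker at (207,197), punch at (222,195) and stylus at (237,186). The nest is at (320,163) with the clamp handle near (355,107). In the top view the nest plate is at (138,229), the grip near (79,200), and the stylus near (267,212). Next I'll take enlarged crops.

```bash
python3 - <<'E'
import cv2,numpy as np
a=cv2.imread('pics/scene0.png');b=cv2.imread('pics/top0.png')
r=lambda i,x,y,w,h:cv2.resize(i[y:y+h,x:x+w],(400,300),interpolation=cv2.INTER_CUBIC)
cv2.imwrite('pics/c1.png',np.vstack([np.hstack([r(b,70,180,112,84),r(b,250,180,80,60)]),np.hstack([r(a,280,95,112,84),r(a,185,170,80,60)])]))
E
```

```text
(no output)
```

View pics/c1.png

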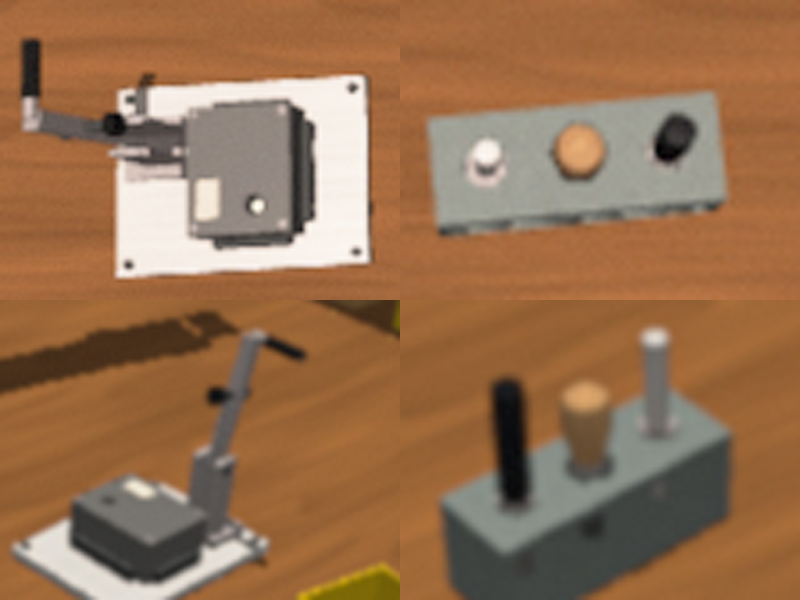

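The crops show the plate, the unit with its label and the white button in the hole at top px about (142,237). The sleeve is centred at about (78.7,199) in top and (359.5,108) in scene. The stylus handle is slim and pale: its top end is at top (267.4,209.6) / scene (236,177), and its flange is at (267,212.4).

```bash
python3 - <<'E'
from h import *
b=cv2.imread('pics/top0.png')
# nest plate, rect at z=.012
m=(b.min(2)>175).astype(np.uint8); m[:, :90]=0; m[:,185:]=0; m[:190]=0; m[270:]=0
pts=cv2.findNonZero(m); hull=cv2.convexHull(pts)[:,0]
W=np.array([onz('top',u,v,.012)[:2] for u,v in hull]).astype(np.float32)
r=cv2.minAreaRect(W); print('plate',r)
print('grip',two((359.5,108.2),(78.7,199.0)))
print('button z45',onz('top',142.0,237.4,.045), 'aperture rim z57',onz('top',142.0,237.4,.057))
# module top: gray
g=b.max(2).astype(int); s=g-b.min(2); 
mm=((g>70)&(g<135)&(s<25)).astype(np.uint8); mm[:,:118]=0; mm[:,165:]=0; mm[:195]=0; mm[260:]=0
mm=cv2.morphologyEx(mm,cv2.MORPH_OPEN,np.ones((5,5)))
c=max(cv2.findContours(mm,0,2)[0],key=cv2.contourArea)[:,0]
print('module',cv2.minAreaRect(np.array([onz('top',u,v,.057)[:2] for u,v in c]).astype(np.float32)))
print('sty top',two((236,177),(267.4,209.6)),onz('top',267.4,209.6,.126),onz('scene',236,177,.126),'flange',two((236.6,195.6),(267,212.4)))
# rack top plane z .062 : corners from crop
for q in((28,118),(316,92),(327,200),(38,232)): print(onz('top',250+q[0]/5,180+q[1]/5,.062))
E
```

```text
plate ((0.5101394057273865, 0.24879249930381775), (0.15074990689754486, 0.19904707372188568), 2.885277032852173)
grip (array([0.5665735 , 0.34063831, 0.20987858]), np.float64(0.001819053088220073))
button z45 [0.48281186 0.22583458 0.045     ] aperture rim z57 [0.48197089 0.22252024 0.057     ]
module ((0.5373120307922363, 0.2860417068004608), (0.014576751738786697, 0.011122076772153378), 2.905643939971924)
sty top (array([ 0.54803295, -0.12175315,  0.12494114]), np.float64(0.0016263745116246644)) [ 0.54746724 -0.12244349  0.126     ] [ 0.54964392 -0.12185751  0.126     ] flange (array([ 0.54854472, -0.12108338,  0.05998122]), np.float64(0.0009398334039790057))
[ 0.57275694 -0.0901415   0.062     ]
[ 0.58613307 -0.24965966  0.062     ]
[ 0.52614231 -0.25409572  0.062     ]
[ 0.50963173 -0.09541338  0.062     ]
```

The measurements agree with the sizes given. The plate measures 151 x 199 mm at a yaw of 2.9°. The grip is at (0.567, 0.341, 0.210), which puts it about 124 mm from the hinge, and the stylus top is at z = 0.125. I'll start moving towards the grip.

Call:
{"op": "play_rows", "data": {"increments": [[[-0.5, -0.2, -0.2, 0, 0, -0.09, 0.15], [-1, -0.39, -0.4, 0, 0, -0.18, 0.15], [-1, -0.39, -0.4, 0, 0, -0.18, 0.15], [-1, -0.39, -0.4, 0, 0, -0.18, 0.15]]]}}

```text
time: 0.5
position: [0.2441, 0.569, 0.3333]
tool_rot: [-0.061, 3.139, 0.002]
ft_force: [-0.1, 0.0, -0.7]
grip_width: 0.724
grip_force: 0.0
```

Call:
{"op": "play_rows", "data": {"increments": [[[-0.45, -0.35, 0, 0, 0, 0, 0.15], [-0.9, -0.7, 0, 0, 0, 0, 0.15], [-0.9, -0.7, 0, 0, 0, 0, 0.15]]]}}

```text
time: 0.8
position: [0.3376, 0.5017, 0.3312]
tool_rot: [-0.062, 3.139, -0.005]
ft_force: [0.4, -0.7, 0.2]
grip_width: 0.585
grip_force: 0.0
```

Call:
{"op": "play_rows", "data": {"increments": [[[-0.45, -0.35, 0, 0, 0, 0, 0.15], [-0.9, -0.7, 0, 0, 0, 0, 0.15], [-0.9, -0.7, 0, 0, 0, 0, 0.15]]]}}

```text
time: 1.1
position: [0.4306, 0.4355, 0.3312]
tool_rot: [-0.061, 3.14, -0.005]
ft_force: [1.5, -0.3, 0.7]
grip_width: 0.577
grip_force: 0.0
```

Call:
{"op": "play_rows", "data": {"increments": [[[-0.45, -0.35, 0, 0, 0, 0, 0.15], [-0.9, -0.7, 0, 0, 0, 0, 0.15], [-0.9, -0.7, 0, 0, 0, 0, 0.15], [-0.9, -0.7, 0, 0, 0, 0, 0.15]]]}}

```text
time: 1.5
position: [0.5211, 0.3721, 0.3309]
tool_rot: [0.066, -3.14, 0.002]
ft_force: [-0.6, 0.8, -0.8]
grip_width: 0.573
grip_force: 0.0
```

Call:
{"op": "play_rows", "data": {"increments": [[[-0.25, -0.17, 0, 0, 0, 0, 0.15], [-0.49, -0.33, 0, 0, 0, 0, 0.15], [-0.49, -0.33, 0, 0, 0, 0, 0.15], [-0.49, -0.33, 0, 0, 0, 0, 0.15]]]}}

```text
time: 1.9
position: [0.5685, 0.3451, 0.3315]
tool_rot: [0.076, -3.138, -0.002]
ft_force: [-0.1, 1.5, 0.3]
grip_width: 0.577
grip_force: 0.0
```

```bash
python3 - <<'E'
from h import *
a=snap('scene','s1');b=snap('top','t1')
r=lambda i,x,y,w,h:cv2.resize(i[y:y+h,x:x+w,::-1],(400,400),interpolation=cv2.INTER_CUBIC)
cv2.imwrite('pics/c2.png',np.hstack([r(a,300,50,120,120),r(b,40,150,100,100)]))
print(ctrl.get_state()['position'])
E
```

```text
[0.5680288  0.34554169 0.33189013]
```

View pics/c2.png

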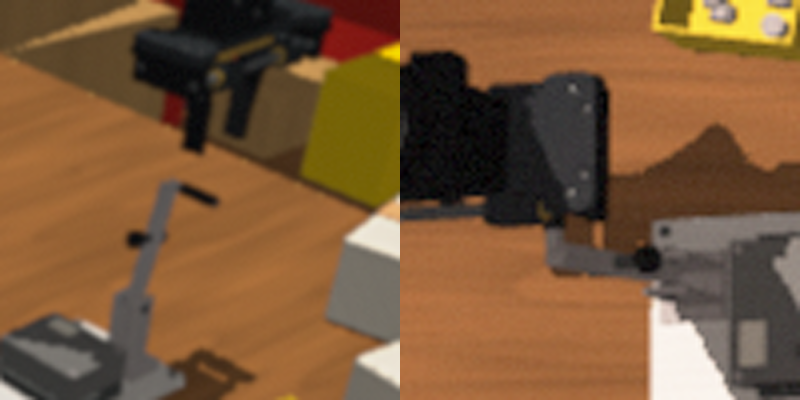

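The gripper hangs over the bar (sleeve at about (190,190) in the scene crop), with its fingers straddling it along nest y. I'll descend.

Call:
{"op": "play_rows", "data": {"increments": [[[-0.03, -0.03, 0.2, 0, 0, 0, 0.15], [-0.03, -0.03, 0.45, 0, 0, 0, 0.15], [-0.03, -0.03, 0.7, 0, 0, 0, 0.15], [-0.03, -0.03, 0.7, 0, 0, 0, -0.3], [-0.03, -0.03, 0.7, 0, 0, 0, -0.4], [-0.03, -0.03, 0.7, 0, 0, 0, -0.4], [-0.03, -0.03, 0.7, 0, 0, 0, -0.4]]], "squeeze": 5}}

```text
time: 2.7
position: [0.5739, 0.3403, 0.2642]
tool_rot: [-0.073, 3.138, 0.003]
ft_force: [-0.6, -0.3, -0.1]
grip_width: 0.337
grip_force: 0.0
```

Call:
{"op": "play_rows", "data": {"increments": [[[0, -0.12, 0, 0, 0, 0, -0.4], [0, -0.25, -0.03, 0, 0, 0, -0.4], [0, -0.38, -0.03, 0, 0, 0, -0.4], [0, -0.52, -0.02, 0, 0, 0, -0.4], [0, -0.65, 0.02, 0, 0, 0, -0.4], [0, -0.77, 0.06, 0, 0, 0, -0.4], [0, -0.88, 0.12, 0, 0, 0, -0.4], [0, -0.98, 0.18, 0, 0, 0, -0.4]]]}}

```text
time: 3.5
position: [0.578, 0.2401, 0.2433]
tool_rot: [0.071, -3.14, 0.001]
ft_force: [-0.2, 0.5, -0.1]
grip_width: 0.302
grip_force: 0.2
```

```bash
python3 - <<'E'
from h import *
a=snap('scene','s2');b=snap('top','t2')
r=lambda i,x,y,w,h:cv2.resize(i[y:y+h,x:x+w,::-1],(400,400),interpolation=cv2.INTER_CUBIC)
cv2.imwrite('pics/c3.png',np.hstack([r(a,270,70,120,120),r(b,70,150,110,110)]))
s=ctrl.get_state();print(s['position'],s['ft_force'])
E
```

```text
[0.5778995  0.23870532 0.24264376] [ 1.19493825 -0.36677337 -0.21579923]
```

View pics/c3.png

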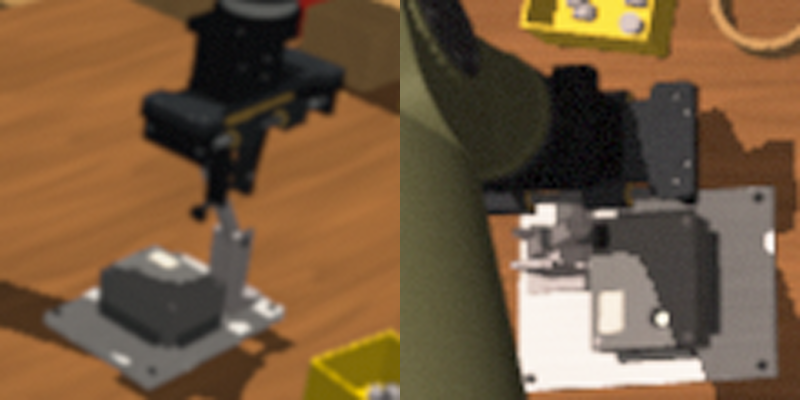

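The arm has leaned past upright and is following the fingers (handle hidden between the fingers near (215,190)). I'll follow it down the arc.

Call:
{"op": "play_rows", "data": {"increments": [[[0, -0.12, 0.08, 0, 0, 0, -0.3], [0, -0.2, 0.16, 0, 0, 0, -0.3], [0, -0.29, 0.26, 0, 0, 0, -0.3], [0, -0.37, 0.36, 0, 0, 0, -0.3], [0, -0.43, 0.46, 0, 0, 0, -0.3], [0, -0.49, 0.58, 0, 0, 0, -0.3], [0, -0.53, 0.7, 0, 0, 0, -0.2], [0, -0.55, 0.8, 0, 0, 0, -0.1]]]}}

```text
time: 4.4
position: [0.5803, 0.1862, 0.1629]
tool_rot: [0.072, -3.14, 0.001]
ft_force: [-0.0, 0.5, -0.1]
grip_width: 0.415
grip_force: 0.0
```

Call:
{"op": "play_rows", "data": {"increments": [[[0, 0, 0, 0, 0, 0, 0.1], [0, 0, 0, 0, 0, 0, 0.1], [0, 0, -0.3, 0, 0, 0, 0.1], [0, 0, -0.7, 0, 0, 0, 0.1], [0, -0.3, -1, 0, 0, 0, 0.1], [0, -0.7, -1, 0, 0, 0, 0.1], [0, -1, -1, 0, 0, 0, 0.1], [0, -1, -1, 0, 0, 0, 0.1]]]}}

```text
time: 5.2
position: [0.5861, 0.0808, 0.266]
tool_rot: [-0.06, 3.138, -0.003]
ft_force: [0.3, -0.3, 0.5]
grip_width: 0.546
grip_force: 0.0
```

```bash
python3 - <<'E'
from h import *
a=snap('scene','s3');b=snap('top','t3')
r=lambda i,x,y,w,h:cv2.resize(i[y:y+h,x:x+w,::-1],(400,400),interpolation=cv2.INTER_CUBIC)
cv2.imwrite('pics/c4.png',np.hstack([r(a,270,100,100,100),r(b,90,180,100,100)]))
s=ctrl.get_state();print(s['position'],s['ft_force'],s['tool_rot'])
E
```

```text
[0.58552383 0.08668973 0.26518288] [0.08888421 0.27742537 0.04993739] [-7.01766571e-02  3.13920255e+00  1.86048916e-03]
```

View pics/c4.png

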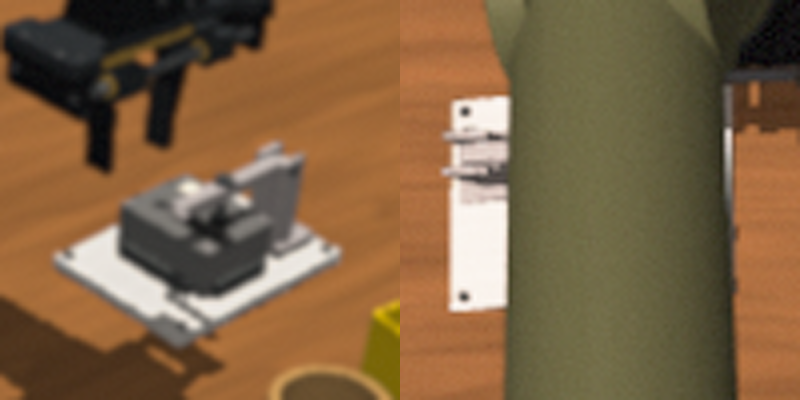

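The clamp is shut: the arm lies level with its foot on the unit, at about (200,200) in the scene crop. Now the stylus.

```bash
cat >> h.py <<'E'
def go(p,yaw):  # shift in tool units, turn about tool z (units) to bring tool y to world angle yaw (deg)
    s=ctrl.get_state(); M=Ro.from_rotvec(s['tool_rot']).as_matrix()
    d=M.T@(np.array(p)-s['position'])/.1; y=np.degrees(np.arctan2(M[1,1],M[0,1]))
    print('shift',d.round(3),'turn',round(-((yaw-y+180)%360-180)/90,3),'yaw',y.round(2),'tilt',M[:2,2].round(4),'q',s['joint_positions'].round(2),'t',s['time'],'w',s['grip_width']*87,s['ft_force'].round(1))
E
python3 -c "
from h import *
go((.547,-.122,.265),5.5)"
```

```text
shift [ 4.780e-01 -2.068e+00 -1.000e-03] turn 0.967 yaw 92.56 tilt [0.0016 0.0012] q [-0.45  0.21  0.3   1.65 -0.07  1.29  1.48] t 5.3 w 47.85435860795121 [0.1 0.3 0. ]
```

Call:
{"op": "play_rows", "data": {"increments": [[[0.1, -0.3, 0, 0, 0, 0.09, 0.1], [0.2, -0.6, 0, 0, 0, 0.18, 0.1], [0.3, -0.8, 0, 0, 0, 0.27, 0.1], [0.4, -1, 0, 0, 0, 0.36, 0.1], [0.48, -1, 0, 0, 0, 0.45, 0.1], [0.48, -1, 0, 0, 0, 0.54, 0.1], [0.48, -1, 0, 0, 0, 0.63, 0.1], [0.48, -1, 0, 0, 0, 0.72, 0.1]]]}}

```text
time: 6.1
position: [0.5421, -0.0129, 0.2646]
tool_rot: [1.625, 2.689, 0.002]
ft_force: [-0.0, 0.5, 0.3]
grip_width: 0.556
grip_force: 0.0
```

```bash
python3 -c "
from h import *
go((.547,-.122,.265),5.5)"
```

```text
shift [-0.989 -0.464 -0.005] turn 0.247 yaw 27.69 tilt [0.0006 0.001 ] q [-0.44  0.11  0.44  1.77 -0.05  1.27  0.5 ] t 6.1 w 48.33002910085989 [-0.   0.5  0.3]
```

Call:
{"op": "play_rows", "data": {"increments": [[[-0.35, -0.16, 0, 0, 0, 0.09, 0.1], [-0.7, -0.32, 0, 0, 0, 0.18, 0.1], [-0.99, -0.46, 0, 0, 0, 0.25, 0.1], [-0.99, -0.46, 0, 0, 0, 0.25, 0.1], [-0.99, -0.46, 0, 0, 0, 0.25, 0.1], [-0.99, -0.46, 0, 0, 0, 0.25, 0.1]]]}}

```text
time: 6.7
position: [0.548, -0.1216, 0.2642]
tool_rot: [-2.11, -2.327, -0.002]
ft_force: [-0.7, 0.2, -0.5]
grip_width: 0.55
grip_force: 0.0
```

```bash
python3 - <<'E'
from h import *
a=snap('scene','s4');b=snap('top','t4')
r=lambda i,x,y,w,h:cv2.resize(i[y:y+h,x:x+w,::-1],(400,400),interpolation=cv2.INTER_CUBIC)
cv2.imwrite('pics/c5.png',np.hstack([r(a,180,100,110,110),r(b,80,180,100,100)]))
go((.547,-.122,.145),5.5)
E
```

```text
shift [-0.    -0.008  1.192] turn 0.001 yaw 5.56 tilt [0.     0.0008] q [-0.33  0.16  0.56  1.73 -0.09  1.28  0.34] t 6.8 w 47.81743267343462 [ 0.8 -0.4  0.2]
```

View pics/c5.png

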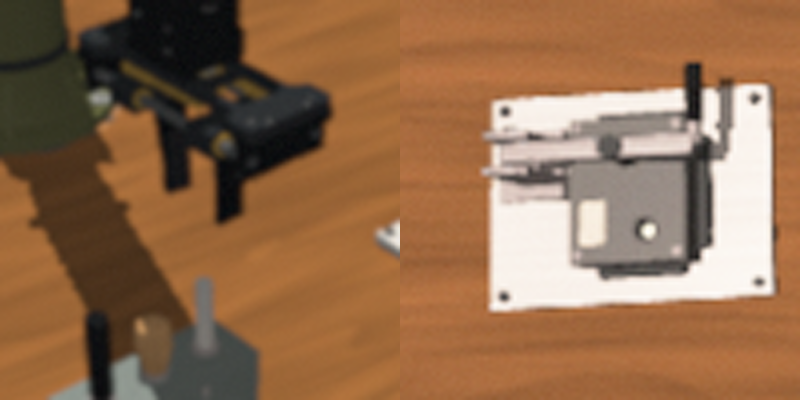

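The clamp is confirmed shut from above, with the bar at nest -y and the hole visible at top px (141.8,237.2). The gripper is over the stylus, so I'll descend and grip.

Call:
{"op": "play_rows", "data": {"increments": [[[0, -0.01, 0.4, 0, 0, 0, 0.1], [0, -0.01, 0.7, 0, 0, 0, 0.1], [0, -0.01, 1, 0, 0, 0, 0.1], [0, -0.01, 1, 0, 0, 0, 0.1]]]}}

```text
time: 7.2
position: [0.5438, -0.1223, 0.1603]
tool_rot: [-2.108, -2.32, 0.007]
ft_force: [-0.0, -0.1, 0.0]
grip_width: 0.552
grip_force: 0.0
```

Call:
{"op": "play_rows", "data": {"increments": [[[0, 0, 0.1, 0, 0, 0, 0.1], [0, 0, 0.17, 0, 0, 0, 0.1], [0, 0, 0.17, 0, 0, 0, 0.1], [0, 0, 0.17, 0, 0, 0, -1], [0, 0, 0.17, 0, 0, 0, -1], [0, 0, 0.17, 0, 0, 0, -1], [0, 0, 0.17, 0, 0, 0, -1], [0, 0, 0.17, 0, 0, 0, -1]]], "squeeze": 30}}

```text
time: 8.0
position: [0.5467, -0.1244, 0.1476]
tool_rot: [2.115, 2.322, 0.001]
ft_force: [1.2, 0.1, 1.3]
grip_width: 0.181
grip_force: 0.8
```

```bash
python3 -c "
from h import *
go((.547,-.122,.247),5.5)"
```

```text
shift [ 0.024  0.006 -0.994] turn -0.002 yaw 5.33 tilt [0.0011 0.0001] q [-0.3   0.27  0.54  1.86 -0.16  1.05  0.4 ] t 8.0 w 15.773660918901102 [1.2 0.1 1.3]
```

Call:
{"op": "play_rows", "data": {"increments": [[[0, 0, 0, 0, 0, 0, -1], [0, 0, 0, 0, 0, 0, -1], [0, 0, 0, 0, 0, 0, -1], [0, 0, 0, 0, 0, 0, -1], [0, 0, -0.1, 0, 0, 0, -1], [0, 0, -0.25, 0, 0, 0, -1]]]}}

```text
time: 8.6
position: [0.5448, -0.1243, 0.1716]
tool_rot: [-2.113, -2.32, 0.005]
ft_force: [0.1, 0.3, -0.6]
grip_width: 0.156
grip_force: 30.0
```

Call:
{"op": "play_rows", "data": {"increments": [[[0, 0, -0.15, 0, 0, 0, -1], [0, 0, -0.35, 0, 0, 0, -1], [0, 0, -0.6, 0, 0, 0, -1], [0, 0, -0.8, 0, 0, 0, -1], [0, 0, -1, 0, 0, 0, -1], [0, 0, -1, 0, 0, 0, -1], [0, 0, -1, 0, 0, 0, -1]]]}}

```text
time: 9.3
position: [0.546, -0.1245, 0.2726]
tool_rot: [2.116, 2.322, 0.001]
ft_force: [0.7, 0.4, -1.2]
grip_width: 0.155
grip_force: 30.0
```

```bash
python3 - <<'E'
from h import *
a=snap('scene','s5')
r=lambda i,x,y,w,h:cv2.resize(i[y:y+h,x:x+w,::-1],(600,600),interpolation=cv2.INTER_CUBIC)
cv2.imwrite('pics/c6.png',r(a,180,90,120,120))
s=ctrl.get_state(); print(s['grip_force'])
M=Ro.from_rotvec(s['tool_rot']).as_matrix()
for z in(.021,.051,.067,.135):
    p=s['position']+M@[0,0,z]; print(z,p.round(4),((proj('scene',p)-[180,90])*5).round(1))
go((.482,.2235,.27),5.5)
E
```

```text
29.957960243336856
0.021 [ 0.5457 -0.1244  0.2507] [267.1 234.5]
0.051 [ 0.5457 -0.1243  0.2207] [268.4 284.9]
0.067 [ 0.5456 -0.1243  0.2047] [269. 311.]
0.135 [ 0.5456 -0.1243  0.1367] [271.7 417. ]
shift [ 3.523 -0.311  0.019] turn -0.002 yaw 5.33 tilt [-0.0012  0.0004] q [-0.33  0.15  0.56  1.73 -0.08  1.29  0.34] t 9.35 w 13.069551720518833 [ 0.3  0.3 -0.9]
```

View pics/c6.png

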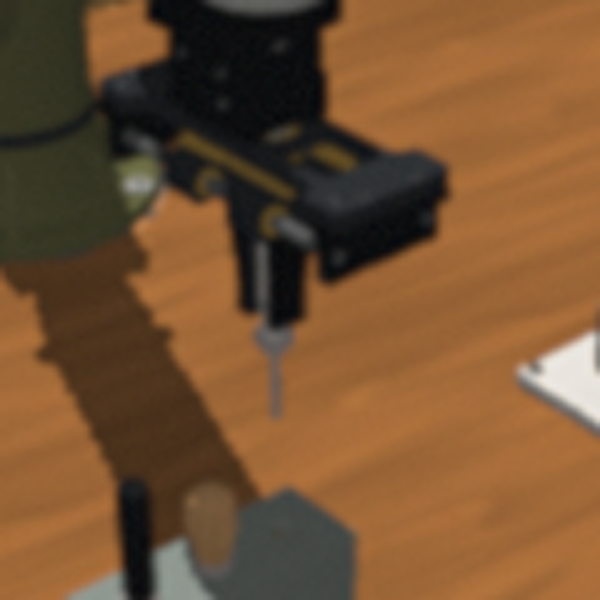

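The stylus is gripped at 13.1 mm with 30 N and clear of the rack. Its tip is at crop (276,418), against (271.7,417) predicted from the tool axis, so it sits about 2 mm towards +y in the grip. I'll carry it to the unit.

Call:
{"op": "play_rows", "data": {"increments": [[[0.25, -0.02, -0.12, 0, 0, 0, -1], [0.6, -0.05, -0.12, 0, 0, 0, -1], [0.9, -0.08, -0.12, 0, 0, 0, -1], [0.9, -0.08, -0.12, 0, 0, 0, -1]]]}}

```text
time: 9.75
position: [0.5288, -0.0301, 0.2827]
tool_rot: [-2.104, -2.327, 0.001]
ft_force: [0.5, 1.0, -1.4]
grip_width: 0.156
grip_force: 30.0
```

Call:
{"op": "play_rows", "data": {"increments": [[[0.3, -0.02, 0, 0, 0, 0, -1], [0.6, -0.05, 0, 0, 0, 0, -1], [0.9, -0.08, 0, 0, 0, 0, -1], [0.9, -0.08, 0, 0, 0, 0, -1]]]}}

```text
time: 10.15
position: [0.5123, 0.0577, 0.2829]
tool_rot: [-2.106, -2.327, 0.002]
ft_force: [0.2, 0.5, -0.1]
grip_width: 0.151
grip_force: 30.0
```

Call:
{"op": "play_rows", "data": {"increments": [[[0.3, -0.02, 0, 0, 0, 0, -1], [0.6, -0.05, 0, 0, 0, 0, -1], [0.9, -0.08, 0, 0, 0, 0, -1], [0.9, -0.08, 0, 0, 0, 0, -1]]]}}

```text
time: 10.55
position: [0.496, 0.1459, 0.283]
tool_rot: [-2.107, -2.327, 0.002]
ft_force: [-0.3, 0.4, -1.0]
grip_width: 0.148
grip_force: 30.0
```

```bash
python3 - <<'E'
from h import *
b=cv2.imread('pics/t4.png')
p=b[231:244,135:149].min(2).astype(int); print(p)
q=np.clip(p-125,0,None); v,u=np.mgrid[231:244,135:149]
print((q*u).sum()/q.sum(),(q*v).sum()/q.sum())
go((.482,.2215,.22),5.5)
E
```

```text
[[134 133 133 136 135 134 135 130 134 134 137 134 133 132]
 [135 136 135 135 137 134 135 136 134 132 136 136 136 134]
 [134 136 135 130 135 130 131 132 132 133 137 134 135 136]
 [135 132 133 130 114 101 102 115 126 136 136 134 136 133]
 [134 132 132 117  88  56  97 125 121 129 135 136 134 136]
 [132 133 132 112  72 109 186 213 181 124 137 133 136 136]
 [135 135 128 106  67 160 233 240 213 121 133 137 135 135]
 [131 138 133 111  72 145 224 232 185 126 134 138 137 136]
 [134 134 135 125 100 101 154 177 143 132 137 137 135 136]
 [135 136 136 131 126 119 118 124 133 133 137 135 136 135]
 [134 133 135 134 133 134 134 132 135 136 134 136 141 154]
 [133 135 134 134 132 137 135 134 134 135 136 136 147 181]
 [134 132 133 135 132 138 134 133 137 135 135 136 143 165]]
142.20819256756758 237.44383445945945
shift [ 0.765 -0.063  0.631] turn 0.002 yaw 5.68 tilt [-0.0024  0.0007] q [-0.64  0.04  0.31  1.8  -0.01  1.31 -0.22] t 10.55 w 12.857987695891858 [-0.3  0.4 -1. ]
```

Call:
{"op": "play_rows", "data": {"increments": [[[0.3, -0.02, 0, 0, 0, 0, -1], [0.6, -0.04, 0.1, 0, 0, 0, -1], [0.77, -0.05, 0.3, 0, 0, 0, -1], [0.77, -0.05, 0.55, 0, 0, 0, -1], [0.77, -0.05, 0.72, 0, 0, 0, -1], [0.77, -0.05, 0.72, 0, 0, 0, -1], [0.77, -0.05, 0.72, 0, 0, 0, -1]]]}}

```text
time: 11.25
position: [0.4856, 0.2171, 0.212]
tool_rot: [2.117, 2.321, -0.002]
ft_force: [0.1, -0.4, -1.1]
grip_width: 0.15
grip_force: 30.0
```

```bash
python3 - <<'E'
from h import *
a=snap('scene','s6');b=snap('top','t6')
r=lambda i,x,y,w,h:cv2.resize(i[y:y+h,x:x+w,::-1],(400,400),interpolation=cv2.INTER_CUBIC)
cv2.imwrite('pics/c7.png',np.hstack([r(a,280,110,60,60),r(b,110,200,80,80)]))
go((.483,.2225,.21),5.5)
s=ctrl.get_state();M=Ro.from_rotvec(s['tool_rot']).as_matrix()
k=lambda p:((proj('scene',p)-[280,110])*400/60).round(1)
print('tip axis',k(s['position']+M@[0,0,.135]),'+2mm',k(s['position']+M@[.002,0,.135]),'hole',k([.483,.2245,.057]))
E
```

```text
shift [ 0.049 -0.027  0.033] turn -0.003 yaw 5.27 tilt [0.0016 0.0007] q [-0.71  0.12  0.25  1.85 -0.03  1.17 -0.35] t 11.35 w 13.286931837647941 [ 0.2  0.4 -0.3]
tip axis [195.7 236.6] +2mm [198.3 235.3] hole [196.7 266.5]
```

View pics/c7.png

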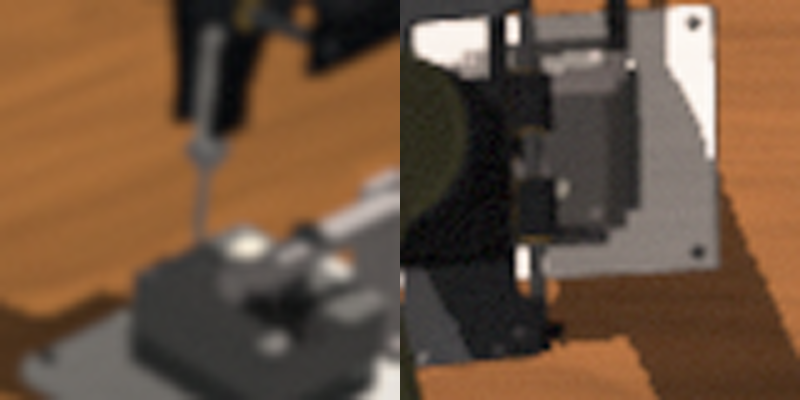

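The tip is seen over the unit at crop (200,237) and the hole is near (202,273). The two need aligning, so I'll measure hole and tip in the scene pictures directly.

```bash
python3 - <<'E'
from h import *
for f in('s0','s4'):
    a=cv2.imread('pics/%s.png'%('scene0' if f=='s0' else f)).max(2).astype(int)[144:159,302:320]; print(a)
b=cv2.imread('pics/s6.png'); print((b[136:152,302:318].max(2).astype(int)-b[136:152,302:318].min(2)))
print('hole pred',proj('scene',[.483,.2245,.057]))
s=ctrl.get_state();M=Ro.from_rotvec(s['tool_rot']).as_matrix()
for z in (.105,.12,.135): print('axis',proj('scene',s['position']+M@[0,0,z]))
J=np.array([proj('scene',[.484,.2245,.057])-proj('scene',[.483,.2245,.057]),proj('scene',[.483,.2255,.057])-proj('scene',[.483,.2245,.057])]).T
print('px per mm',J)
E
```

```text
[[147 147 145 146 148 150 154 157 157 154 147 143 137 138 146 151 149 146]
 [148 147 148 149 152 155 157 155 149 137 123 124 130 152 176 187 180 165]
 [147 150 150 154 155 154 149 142 131 123 116 123 149 191 222 232 227 210]
 [149 149 147 150 149 141 133 124 122 119 119 128 155 194 226 236 238 235]
 [148 139 132 133 131 125 120 118 118 119 120 123 134 153 178 209 231 239]
 [141 128 121 121 120 119 115 109 109 112 117 118 119 122 132 157 190 219]
 [135 126 121 120 119 115 104  92  89  96 108 116 119 118 117 123 140 160]
 [111 116 120 120 121 115 102  88  82  88 105 116 120 119 119 118 119 122]
 [ 82  99 113 119 121 119 115 108 103 106 114 118 120 120 120 119 119 118]
 [ 61  76  93 108 116 121 121 119 119 118 121 120 120 119 121 120 119 119]
 [ 54  59  70  84  99 111 117 120 121 119 121 121 121 119 119 121 120 120]
 [ 52  54  55  63  73  88 101 112 115 120 120 121 119 120 120 119 120 120]
 [ 53  54  53  54  56  64  75  86 101 113 119 121 121 120 119 120 119 119]
 [ 55  55  55  55  54  54  57  63  78  94 109 117 118 120 121 121 119 120]
 [ 53  56  54  55  55  54  54  54  59  71  87 100 
[... 1726 characters left out ...]
 80  82  66  47  31  26  32]
 [ 98  99 100 101 104 103  83  49  42  48  36  24  16  15  19  23]
 [100 101 102 104 103  95  74  39  21  17  10   9  14  23  29  27]
 [102 101  97  93  83  65  41  18   5   4   4  10  17  26  30  31]
 [ 97  85  68  57  42  24  10   3   2   3   3   6  12  18  21  22]
 [ 71  48  26  16   9   2   0   1   2   2   3   5   6   8  10  11]
 [ 31  12   3   2   1   2   2   2   2   2   5   5   5   6   6   7]
 [  7   2   1   2   3   3   3   4   3   3   4   6   7   6   6   8]]
hole pred [309.50202138 149.96764298]
axis [310.18460218 137.59227992]
axis [309.76420906 141.57131153]
axis [309.34957526 145.49583107]
px per mm [[ 0.20237938  0.21737252]
 [ 0.12510494 -0.09018065]]
```

Call:
{"op": "play_rows", "data": {"increments": [[[0.05, 0, 0, 0, 0, 0, -1], [0.05, 0, 0, 0, 0, 0, -1], [0.05, 0, 0, 0, 0, 0, -1], [0.05, 0, 0, 0, 0, 0, -1], [0.05, 0, 0, 0, 0, 0, -1], [0.05, 0, 0, 0, 0, 0, -1]]]}}

```text
time: 11.95
position: [0.4848, 0.2233, 0.2123]
tool_rot: [-2.116, -2.322, -0.0]
ft_force: [0.9, -0.0, -0.1]
grip_width: 0.151
grip_force: 30.0
```

```bash
python3 - <<'E'
from h import *
g=lambda f:cv2.imread('pics/%s.png'%f).astype(int)
P=[ctrl.get_state()['position']]; 
a=snap('scene','s7')[:,:,::-1].astype(int); s=ctrl.get_state(); P.append(s['position']); print(np.array(P).round(4))
M=Ro.from_rotvec(s['tool_rot']).as_matrix()
def cols(im,rows,c0,c1):
    out=[]
    for r in rows:
        w=im[r,c0:c1].max(1)-im[r,c0:c1].min(1); w=np.clip(np.median(w)-8-w,0,None); out.append((r,round((w*np.arange(c0,c1)).sum()/max(w.sum(),1),2)))
    return out
print('s7',cols(a,range(134,146,2),303,317)); 
for z in(.095,.105,.12,.135): print(proj('scene',s['position']+M@[0,0,z]).round(2))
print('s6',cols(g('s6'),range(134,144,2),303,317))
print('s5 shank',cols(g('s5'),range(162,174,2),228,244))
for z in(.105,.12,.135): print(proj('scene',np.array([.5457,-.1244,.2717-z])).round(2))
print('scene0 handle',cols(g('scene0'),range(179,192,2),229,244))
for z in(.12,.11,.10,.09,.08): print(proj('scene',np.array([.5457,-.1244,z])).round(2))
b=g('top0'); w=b[200:220,258:277].min(2); print(w)
for z in(.126,.066): print(proj('top',np.array([.5457,-.1244,z])).round(2))
E
```

```text
[[0.4848 0.2233 0.2123]
 [0.4848 0.2233 0.2123]]
s7 [(134, np.float64(311.73)), (136, np.float64(311.36)), (138, np.float64(311.24)), (140, np.float64(310.96)), (142, np.float64(310.58)), (144, np.float64(313.82))]
[311.32 134.54]
[311.03 137.21]
[310.6  141.18]
[310.18 145.09]
s6 [(134, np.float64(310.6)), (136, np.float64(310.22)), (138, np.float64(309.98)), (140, np.float64(309.74)), (142, np.float64(309.37))]
s5 shank [(162, np.float64(234.47)), (164, np.float64(234.48)), (166, np.float64(234.63)), (168, np.float64(234.65)), (170, np.float64(234.74)), (172, np.float64(234.73))]
[234.11 164.29]
[234.23 168.91]
[234.35 173.45]
scene0 handle [(179, np.float64(235.58)), (181, np.float64(235.61)), (183, np.float64(235.61)), (185, np.float64(235.79)), (187, np.float64(236.03)), (189, np.float64(237.02)), (191, np.float64(0.0))]
[234.48 178.42]
[234.55 181.35]
[234.63 184.25]
[234.7  187.12]
[234.77 189.95]
[[ 53  60  61  64  62  61  64  66  62  65  62  60  62  62  60  59  61  63
   65]
 [ 59  61  59  62  62  62  61  58  63  59  64  61  67  70  77  80  89  85
   98]
 [ 59  59  66  75  8
[... 770 characters left out ...]
 154 152 150
  148]
 [151 151 155 152 144 167 179 164 200 205 189 151 150 155 152 151 150 150
  151]
 [153 152 153 151 136 157 182 124 110 127 112 145 181 154 152 152 152 155
  151]
 [152 151 151 148 144 168 191 139  90  90 107 168 192 159 150 153 156 155
  154]
 [149 151 150 152 152 170 189 182 161 159 178 179 169 153 152 152 154 154
  151]
 [151 151 154 153 152 158 173 186 189 189 195 174 149 153 151 154 153 152
  152]
 [148 151 150 151 151 152 156 161 162 163 167 159 154 148 151 152 155 150
  151]
 [153 152 150 153 149 151 151 153 151 154 152 155 148 148 150 152 152 151
  151]
 [152 152 149 151 150 153 153 153 151 152 154 152 149 151 151 150 151 152
  150]]
[268.15 210.27]
[268.07 213.06]
```

Comparing the shank with the hole inside the same scene picture: the shank line meets hole height at column 309.65 and the hole is at 310.0, which leaves about 1 to 2 mm to correct. I'll nudge across and descend slowly, watching the force.

Call:
{"op": "play_rows", "data": {"increments": [[[0.01, 0.01, 0.04, 0, 0, 0, -1], [0.01, 0.01, 0.1, 0, 0, 0, -1], [0.01, 0.01, 0.15, 0, 0, 0, -1], [0.01, 0.01, 0.19, 0, 0, 0, -1], [0.01, 0.01, 0.22, 0, 0, 0, -1], [0.01, 0.01, 0.24, 0, 0, 0, -1], [0.01, 0.01, 0.24, 0, 0, 0, -1], [0.01, 0.01, 0.24, 0, 0, 0, -1]]]}}

```text
time: 12.8
position: [0.4858, 0.2245, 0.1884]
tool_rot: [2.116, 2.322, 0.001]
ft_force: [-0.7, 0.5, -0.1]
grip_width: 0.152
grip_force: 30.0
```

```bash
python3 -c "
from h import *
go((.4853,.2241,.186),5.5)"
```

```text
shift [-0.004 -0.005  0.024] turn -0.002 yaw 5.33 tilt [0.0002 0.0002] q [-0.71  0.15  0.25  1.87 -0.04  1.12 -0.35] t 12.8 w 13.254191321714726 [-0.7  0.5 -0.1]
```

There is no contact force with the tip about 4 mm below the unit's top, so the tip is in the hole. I'll go on to the button.

Call:
{"op": "play_rows", "data": {"increments": [[[0, 0, 0.02, 0, 0, 0, -1], [0, 0, 0.04, 0, 0, 0, -1], [0, 0, 0.06, 0, 0, 0, -1], [0, 0, 0.08, 0, 0, 0, -1], [0, 0, 0.1, 0, 0, 0, -1], [0, 0, 0.1, 0, 0, 0, -1], [0, 0, 0.1, 0, 0, 0, -1]]]}}

```text
time: 13.5
position: [0.4857, 0.2245, 0.1785]
tool_rot: [-2.116, -2.322, -0.0]
ft_force: [-2.1, -1.3, 2.1]
grip_width: 0.151
grip_force: 30.0
```

Call:
{"op": "play_rows", "data": {"increments": [[[-0.01, -0.02, 0.01, 0, 0, 0, -1], [-0.01, -0.02, 0.02, 0, 0, 0, -1], [-0.01, -0.02, 0.03, 0, 0, 0, -1], [-0.01, -0.02, 0.04, 0, 0, 0, -1], [-0.01, -0.02, 0.05, 0, 0, 0, -1], [-0.01, -0.02, 0.05, 0, 0, 0, -1], [-0.01, -0.02, 0.05, 0, 0, 0, -1]]]}}

```text
time: 14.2
position: [0.4844, 0.2236, 0.1739]
tool_rot: [2.115, 2.322, 0.003]
ft_force: [2.0, 0.5, 4.5]
grip_width: 0.152
grip_force: 30.0
```

```bash
python3 -c "
from h import *
go((.4853,.2241,.1736),5.5)"
```

```text
shift [0.004 0.009 0.003] turn -0.002 yaw 5.33 tilt [0.0017 0.001 ] q [-0.71  0.17  0.25  1.89 -0.05  1.09 -0.35] t 14.2 w 13.187832055254407 [2.  0.5 4.5]
```

Call:
{"op": "play_rows", "data": {"increments": [[[0, 0, 0.01, 0, 0, 0, -1], [0, 0, 0.02, 0, 0, 0, -1], [0, 0, 0.02, 0, 0, 0, -1], [0, 0, 0.02, 0, 0, 0, -1], [0, 0, 0.02, 0, 0, 0, -1]]]}}

```text
time: 14.7
position: [0.4847, 0.2238, 0.1735]
tool_rot: [2.115, 2.322, 0.004]
ft_force: [0.1, -0.9, 12.7]
grip_width: 0.152
grip_force: 30.0
```

The force rose to 12.7 N over 0.4 mm, so the button is on its stop. I'll hold and check.

Call:
{"op": "play_rows", "data": {"increments": [[[0, 0, 0, 0, 0, 0, -1], [0, 0, 0, 0, 0, 0, -1], [0, 0, 0, 0, 0, 0, -1], [0, 0, 0, 0, 0, 0, -1], [0, 0, 0, 0, 0, 0, -1]]]}}

```text
time: 15.2
position: [0.4847, 0.2237, 0.1735]
tool_rot: [2.115, 2.322, 0.004]
ft_force: [-1.3, -0.8, 14.2]
grip_width: 0.154
grip_force: 30.0
```

```bash
python3 - <<'E'
from h import *
a=snap('scene','s8')
cv2.imwrite('pics/c8.png',cv2.resize(a[90:190,260:380,::-1],(720,600),interpolation=cv2.INTER_CUBIC))
s=ctrl.get_state(); print(s['position'],s['ft_force'],s['grip_width']*87,s['grip_force'])
E
```

```text
[0.48470426 0.22376739 0.17346207] [-0.4962147  -0.54474667 13.24002288] 13.635225964262078 29.9925205623731
```

View pics/c8.png

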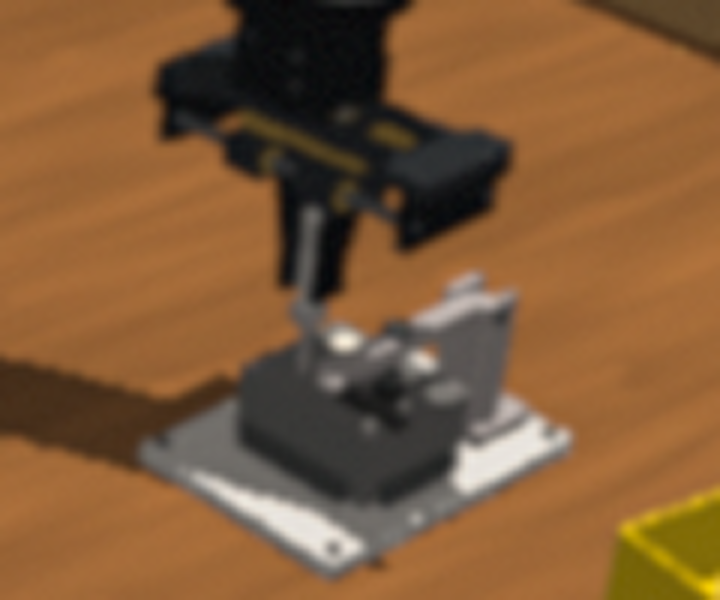

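The shank enters the hole at about crop (308,365), and the flange is just above the unit at (308,315). The clamp is level and shut, and the push holds steady at 13 N. I'll hand the job in.

```bash
python3 -c "
from bench import ctrl
print(ctrl.close_job())"
```

```text
the job is handed in; nothing more can be done
None
```

I handed the job in at about 15 s of robot time with the clamp shut, the stylus gripped at 30 N and the button held down on its stop at about 13 N; no verdict came back.

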